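Spring the drawer of a box with a concealed catch

TASK

The wooden knife box has no handle: one of the six look-alike square inlays in its lid is a concealed catch. Feel over the inlays with the fingertips for the one that gives, press it down until the drawer springs open, and let the catch come up again. Lift nothing, and leave the carton and the two shakers where they stand.

Things in the scene. Friction and masses are not known exactly. Their poses are not given: they have to be found in the camera images.
- chest: Low wooden box, 230 mm deep (its x), 190 mm wide (its y), lid top 90 mm above the worktop; it stands fast. Origin: centre of its underside, on the worktop; x points from the drawer front to the back (the front faces -x), z up. Six pale square inlays lie in the front part of its lid; behind them the lid is plain and carries a carton.
- inlays (a point): Middle of the field of six like inlays, level with their tops, 88 mm above the worktop and 2 mm below the lid's top; axes as the box's. Inlays are 42 mm square in 44 mm openings, two rows of three: centres at x = -26 and +26 mm, y = -52, 0 and +52 mm from here; the lid's bars between them are 8 mm wide. Five are rigid; one, a different one each time, is the catch.
- catch (a joint): How far the concealed catch is pressed straight down, m: 0 as it stands, 0.007 at its stop. It gives from about 2 N and is fully down at about 4.5 N; a spring brings it back up. Past 0.004 it unhooks the drawer, which needs about a second to run out. A fingertip resting on the bars beside it cannot press it.
- drawer (a joint): How far the box's drawer is out, m: 0 shut and hooked, 0.045 fully out on its stop. Its own spring drives it towards -x of the box once the catch is pressed; it cannot be moved otherwise.
- carton: Small carton of stock cubes, 30 x 45 x 58 mm high, loose, standing on the rear part of the box's lid, its centre 75 to 85 mm behind the middle of the box. Origin: centre of its underside. To be left alone.
- salt_shaker: Small white shaker with a steel top, 36 mm across, 74 mm high, loose, on the worktop close by the box's right side. Origin: centre of its underside. To be left alone.
- pepper_shaker: Small white shaker with a steel top, 35 mm across, 74 mm high, loose, beside the box's right side, farther back than the other. Origin: centre of its underside. To be left alone.

How it is judged:
On the way:
1. the concealed catch is pressed down (value of joint catch above 0.004 m), for 0.02 s.
At the end, for the whole second after the job is handed in: The drawer stands at least 38 mm out and at rest, the catch is back up (pressed less than 1.5 mm), and the carton and both shakers are within 20 mm of where they stood (value of joint drawer above 0.038 m and velocity of joint drawer between -0.01 and 0.01 m/s and value of joint catch below 0.0015 m and distance of each of carton, salt_shaker, pepper_shaker from where it was at the start of the episode below 0.02 m); the robot touches nothing.
It fails at once if the carton is lifted, carried or knocked away (more than 20 mm) (distance of carton from where it was at the start of the episode above 0.02 m).
It fails at once if the salt shaker is lifted, carried or knocked away (more than 20 mm) (distance of salt_shaker from where it was at the start of the episode above 0.02 m).
It fails at once if the pepper shaker is lifted, carried or knocked away (more than 20 mm) (distance of pepper_shaker from where it was at the start of the episode above 0.02 m).
It also fails if it takes over 48 s, if anything falls off the work surface, if the arm or the gripper's body presses on something with over 40 N, if the wrist force passes 120 N, or if a joint passes its speed limit or range.

ROBOT

A 7-joint arm with a two-finger parallel gripper is mounted at the origin on a cart in front of the work surface, level with it; the furniture and walls round the work are solid. World frame = base frame: x ahead of the robot, y to its left, z up, the work surface at z = 0. Lengths are in m, angles in rad, forces in N, time in s.
With the tool pointing down it reaches from about 0.425 to 0.875 m from the base axis. Payload 4.7 kg.
Tool frame: the origin (TCP) lies midway between the tips of the shut fingers; the grasp point (between the pads) lies 19 mm behind it (ctrl.grip_point_offset is the distance from the TCP to the grasp point, in m); z points along the fingers, y is the line along which they close (so a half turn about z gives the same grasp; the last joint's range is limited). The gripper opens to 87 mm and grips with 3 to 60 N. Pads are 19 mm wide; open, the fingers measure 117 mm over their backs; the gripper's body (75 mm by 190 mm) begins 51 mm behind the grasp point.
Start: joints at [1.179, 0.321, -0.07, 1.45, 0.023, 1.371, -0.057], TCP at [0.257, -0.597, 0.223] pointing down, gripper open.
Joint ranges: [-2.86, 2.86], [-0.3, 2.09], [-1.38, 1.24], [0.06, 2.45], [-1.56, 4.7], [0.09, 2.05], [-2.69, 2.69]. Speed limits (rad/s): [2.57, 2.57, 3.14, 3.14, 3.14, 3.14, 3.14].

INTERFACE

Orientations are given as a rotation vector (axis times angle).
In Python, from bench import ctrl gives the robot as it stands.
- The arm moves only by the tool move_arm, never from a script. Its argument "increments" is text: rows parted by semicolons, each of 7 numbers parted by spaces: the shift along the world's x, y, z in mm, then the turn, a rotation vector about the world's x, y, z in degrees, then the closure in counts, from 0 (fully open) to 255 (shut). A call has exactly 8 rows; each row shifts and turns the commanded pose from where the row before left it; what a row does not reach is not made up. A row lasts 1/12 s, in which the tool goes at most 41.7 mm and 7.16 degrees, less where a joint would pass 70% of its speed; a pose out of reach is approached as far as the arm can. A call with a gripper value outside its range is refused whole. The fingers move at their own pace and stop on an object; "grip_force" is the grip in N (left out, the last holds). Time passes only in rows, so rows that do not move let the fingers close, or fill a call up. It gives the time, the measured TCP pose, the force, the opening and the grip force at its end, in the units of the state.
- ctrl.get_state(): the state, without advancing time (a new reading comes with each control period).
- ctrl.get_image(name): name is "scene" or "side" or "wrist"; returns a dict with "frame" (400x640x3 uint8, red, green, blue), "depth" (400x640 float32, m along the optical axis (not along the pixel's ray), 0 where there is no reading), "fx", "fy", "cx", "cy" (pixels), "position" and "orientation" of the camera in the world. Camera axes: x right, y down, z forward; pixel columns grow to the right and rows downward; lengths in m; the calibration is good to about 2 mm. A picture is of the moment at which its call begins.
- ctrl.close_job(): hands the job in; it is judged then, once.
Trained networks look in a picture, given as the dict that the camera call returned (one of the last four; its "shot" number tells which), for a name from the list of things; names that differ only in an ending like _2 or _b are one class to them, and where a whole thing is asked for, a point or a joint stands for the part that bears it (a point fixed in the world has none). Each returns a list of dicts, best first, with "score" (0 to 1); they miss things now and then, are a little off and sometimes report something else, mostly with a low value. They report only what shows in the picture. A call takes as long as a camera call.
- ctrl.find_in(target, picture): "centre" ([x, y, z] in m, in world coordinates, good to about 4 mm: the middle of the surface that is visible of it).
- ctrl.silhouettes(target, picture): "region" (400x640 bool, what is visible of it).
The state is a dict: "time": time; "joint_positions": joint angles; "qd": joint speeds; "joint_torque": joint torques, N m; "position": TCP position; "tool_rot": TCP orientation; "ft_force": force on the tool from outside, world axes, zero at the start; "torque": the same for the moment, N m; "grip_width": opening from 0.0 (shut) to 1.0 (fully open); "grip_force": force on a finger pad.
Only numpy, scipy, OpenCV 4.12 (cv2) and the standard library are available. Lean on these libraries where they do the work, as an engineer would, in place of code of your own. Each camera call takes 0.05 s, during which the arm holds its last target. There are 200 camera calls.

## Working session

There is one attempt and no reset: what is moved stays moved. The work goes in short steps, Python scripts to look and compute and a tool call to move; the robot and the scene stay as the last step left them, time stands still between calls to the robot, and variables do not carry over. Pictures are saved under pics/ and viewed, at most 10 in all, crops included, and the job is handed in when it is done.

Besides the shell and the picture viewer there is one more tool, called after "Call:" by a JSON object that holds its "op" and its "data", one argument or row to a line. move_arm: Moves the arm, as the interface text tells. Its arguments: {"type":"object","properties":{"increments":{"type":"string"},"grip_force":{"type":"number"}},"required":["increments"]}

```bash
mkdir -p pics; cat > h.py <<'E'
import numpy as np,cv2
from bench import ctrl
from scipy.spatial.transform import Rotation as R
def rot(o):
    o=np.array(o,float)
    return o if o.shape==(3,3) else (R.from_rotvec(o) if o.size==3 else R.from_quat(o)).as_matrix()
def pts(p):
    v,u=np.mgrid[:400,:640]; d=p['depth']
    P=np.stack([(u-p['cx'])/p['fx']*d,(v-p['cy'])/p['fy']*d,d],-1)
    return P@rot(p['orientation']).T+np.array(p['position'])
E
python3 - <<'E'
from h import *
s=ctrl.get_state(); print(s['time'],s['position'],s['tool_rot'],s['ft_force'])
ims=[]
for n in('scene','side'):
    p=ctrl.get_image(n); print(n,p['position'],p['orientation'])
    ims.append(p['frame'][...,::-1])
    for t in('chest','inlays','carton','salt_shaker','pepper_shaker'):
        print(t,[(np.round(r['centre'],3),round(r['score'],2)) for r in ctrl.find_in(t,p)[:2]])
    P=pts(p)
    m=(abs(P[...,2]-.09)<.006)&(p['depth']>0)
    k,l,st,c=cv2.connectedComponentsWithStats(m.astype('uint8'))
    i=1+np.argmax(st[1:,4]); q=P[l==i][:,:2].astype('float32'); print(st[i],np.median(P[l==i][:,2]),cv2.minAreaRect(q))
    m2=(l==i)
cv2.imwrite('pics/a.png',cv2.resize(np.vstack(ims),(480,600)))
E
```

```text
0.0 [ 0.25631638 -0.59672567  0.22145883] [-3.07531633e+00 -6.32719698e-01  7.49810330e-04] [-0.83268964 -0.16439831  0.67032923]
scene [0.22594589 0.08001533 0.73423579] [-0.89186935  2.611098   -0.97274555]
chest [(array([ 0.52 , -0.3  ,  0.089]), 0.81)]
inlays [(array([ 0.516, -0.297,  0.089]), 0.77)]
carton [(array([ 0.622, -0.302,  0.132]), 0.62)]
salt_shaker [(array([ 0.442, -0.404,  0.064]), 0.68)]
pepper_shaker [(array([ 0.489, -0.447,  0.059]), 0.65), (array([ 0.496, -0.354,  0.091]), 0.48)]
[ 265  165  126  110 7887] 0.08940428508188791 ((0.5385606288909912, -0.3201035261154175), (0.191152423620224, 0.23274917900562286), 59.89446258544922)
side [ 0.1479341  -0.99347536  0.49156524] [-2.02157441  0.56165524 -0.33340547]
chest [(array([ 0.544, -0.393,  0.079]), 0.69)]
inlays [(array([ 0.542, -0.391,  0.084]), 0.64)]
carton [(array([ 0.625, -0.322,  0.128]), 0.67)]
salt_shaker [(array([ 0.438, -0.429,  0.044]), 0.69)]
pepper_shaker [(array([ 0.485, -0.47 ,  0.045]), 0.59)]
[ 264  176  105   45 3098] 0.0886613661317103 ((0.5497468709945679, -0.33171623945236206), (0.1937875598669052, 0.2017987221479416), 59.53668212890625)
```

View pics/a.png

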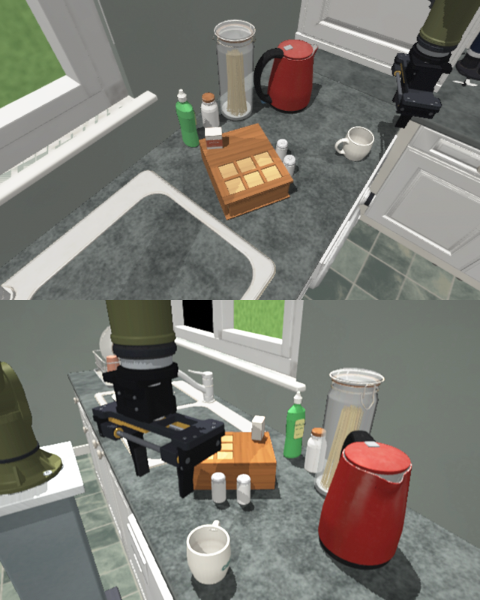

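```bash
python3 - <<'E'
from h import *
s=ctrl.get_state(); print(R.from_rotvec(s['tool_rot']).as_matrix().round(3))
p=ctrl.get_image('scene'); P=pts(p); f=p['frame'].astype(int)
r=ctrl.silhouettes('chest',p)[0]['region']
x=P[...,:2]
near=(abs(P[...,2]-.089)<.008)&(np.hypot(x[...,0]-.53,x[...,1]+.31)<.17)
hsv=cv2.cvtColor(p['frame'],cv2.COLOR_RGB2HSV)
m=near&(hsv[...,2]>190)
k,l,st,c=cv2.connectedComponentsWithStats(m.astype('uint8'),connectivity=4)
C=[]
for i in range(1,k):
    if st[i,4]>60:
        q=P[l==i]; rc=cv2.minAreaRect(q[:,:2].astype('float32'))
        print(st[i],c[i].round(),np.round(rc[0],4),np.round(rc[1],3),round(rc[2],1),q[:,2].mean().round(4)); C.append(rc[0])
o=p['frame'][120:300,240:420,::-1].copy(); o2=cv2.resize(o,(540,540)); mm=cv2.resize((m[120:300,240:420]*255).astype('uint8'),(540,540))
cn,_=cv2.findContours(mm,0,1); cv2.drawContours(o2,cn,-1,(0,0,255),1); cv2.imwrite('pics/b.png',o2)
E
```

```text
[[ 0.919  0.395  0.   ]
 [ 0.395 -0.919 -0.   ]
 [-0.     0.    -1.   ]]
[324 175  28   9 101] [338. 180.] [ 0.5709 -0.4103] [0.063 0.013] 60.9 0.0898
[ 315  203   70   40 1420] [352. 222.] [ 0.4788 -0.3277] [0.116 0.1  ] 59.5 0.0885
[291 217  26  21 336] [304. 227.] [ 0.5471 -0.265 ] [0.043 0.043] 58.3 0.0881
[323 229  29  23 421] [337. 240.] [ 0.4782 -0.2816] [0.05  0.045] 58.1 0.0882
[300 237  27  22 386] [313. 248.] [ 0.5027 -0.24  ] [0.043 0.042] 58.9 0.088
[347 238  43  16 104] [370. 245.] [ 0.4198 -0.307 ] [0.09  0.007] 60.3 0.0903
```

View pics/b.png

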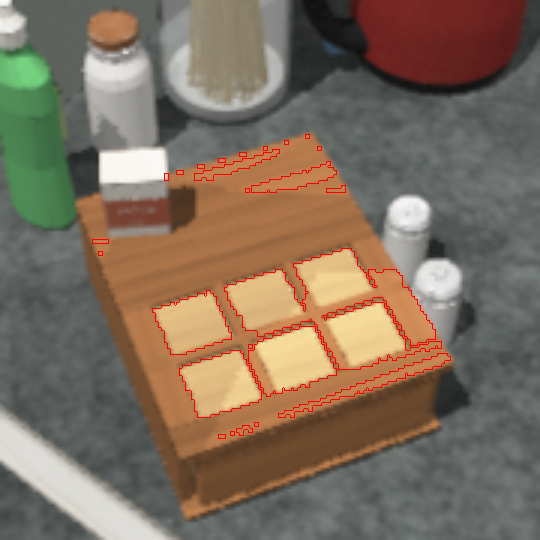

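Call:
{"op": "move_arm", "data": {
  "increments": "18 26 0 0 0 -6.7 255;18 26 0 0 0 -6.7 255;18 26 0 0 0 -6.7 255;18 26 0 0 0 -6.7 255;18 26 0 0 0 -6.7 255;18 26 0 0 0 -6.7 255;18 26 0 0 0 -6.7 255;18 26 0 0 0 -6.7 255"
}}

```text
time: 1.37
position: [0.4013, -0.3879, 0.2228]
tool_rot: [3.029, -0.831, 0.001]
ft_force: [0.3, -0.6, 0.3]
grip_width: 0.479
grip_force: 0.0
```

Call:
{"op": "move_arm", "data": {
  "increments": "18 26 0 0 0 0 255;18 26 0 0 0 0 255;18 26 -10 0 0 0 255;18 26 -20 0 0 0 255;4 1 -25 0 0 0 255;0 0 -20 0 0 0 255;0 0 0 0 0 0 255;0 0 0 0 0 0 255"
}}

```text
time: 2.03
position: [0.4758, -0.2841, 0.1469]
tool_rot: [-3.032, 0.822, 0.004]
ft_force: [-0.1, 0.4, 0.4]
grip_width: 0.007
grip_force: 0.0
```

```bash
python3 - <<'E'
from h import *
s=ctrl.get_state(); print(s['time'],s['position'],R.from_rotvec(s['tool_rot']).as_matrix().round(3),s['ft_force'],s['grip_width'])
p=ctrl.get_image('wrist'); cv2.imwrite('pics/c.png',p['frame'][...,::-1])
E
```

```text
2.0333 [ 0.47577853 -0.28406429  0.14693316] [[ 0.863 -0.505 -0.002]
 [-0.505 -0.863  0.001]
 [-0.002  0.    -1.   ]] [-0.14659599  0.35125483  0.39368322] 0.006657277813946683
```

View pics/c.png

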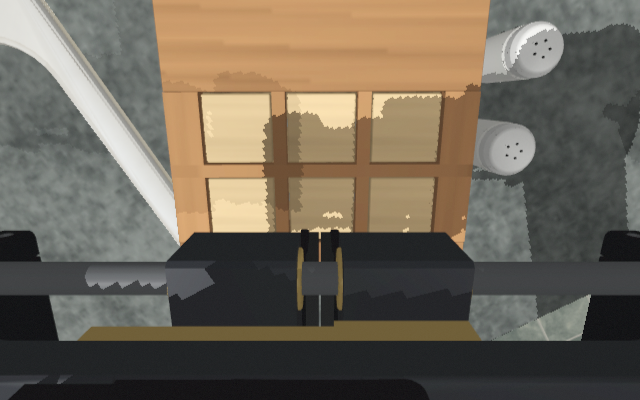

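The wrist view shows the inlay grid square to the tool, with the shut fingers (column 320) centred on the middle column. Shakers stand at (505,150) and (530,50), clear of the box. I'll press the front-middle inlay first.

Call:
{"op": "move_arm", "data": {
  "increments": "0 0 -20 0 0 0 255;0 0 -20 0 0 0 255;0 0 -13 0 0 0 255;0 0 -2 0 0 0 255;0 0 -2 0 0 0 255;0 0 -2 0 0 0 255;0 0 -1 0 0 0 255;0 0 0 0 0 0 255"
}}

```text
time: 2.75
position: [0.4772, -0.2847, 0.0886]
tool_rot: [3.031, -0.823, 0.003]
ft_force: [1.0, -0.1, 0.2]
grip_width: 0.007
grip_force: 0.0
```

Call:
{"op": "move_arm", "data": {
  "increments": "0 0 -1 0 0 0 255;0 0 -1 0 0 0 255;0 0 -1 0 0 0 255;0 0 -1 0 0 0 255;0 0 0 0 0 0 255;0 0 0 0 0 0 255;0 0 0 0 0 0 255;0 0 0 0 0 0 255"
}}

```text
time: 3.42
position: [0.4772, -0.2847, 0.0883]
tool_rot: [3.031, -0.822, 0.003]
ft_force: [-7.4, 5.6, 22.5]
grip_width: 0.008
grip_force: 11.5
```

Rigid (22 N at 88 mm). Next: front-right.

Call:
{"op": "move_arm", "data": {
  "increments": "0 0 14 0 0 0 255;-13 -22.5 2 0 0 0 255;-13 -22.5 0 0 0 0 255;0 0 0 0 0 0 255;0 0 -10 0 0 0 255;0 0 -4 0 0 0 255;0 0 -1 0 0 0 255;0 0 0 0 0 0 255"
}}

```text
time: 4.08
position: [0.451, -0.3307, 0.0884]
tool_rot: [3.029, -0.821, 0.002]
ft_force: [-8.8, 0.5, 23.0]
grip_width: 0.002
grip_force: 11.4
```

Call:
{"op": "move_arm", "data": {
  "increments": "0 0 14 0 0 0 255;22.5 -13 2 0 0 0 255;22.5 -13 0 0 0 0 255;0 0 0 0 0 0 255;0 0 -10 0 0 0 255;0 0 -4 0 0 0 255;0 0 -1 0 0 0 255;0 0 0 0 0 0 255"
}}

```text
time: 4.75
position: [0.4954, -0.3539, 0.085]
tool_rot: [-3.031, 0.821, 0.001]
ft_force: [1.1, 1.4, 2.2]
grip_width: 0.01
grip_force: 1.3
```

Gives: 85 mm at 2.2 N, so rear-right is the catch. Press further.

Call:
{"op": "move_arm", "data": {
  "increments": "0 0 -1 0 0 0 255;0 0 -1 0 0 0 255;0 0 -1 0 0 0 255;0 0 -1 0 0 0 255;0 0 0 0 0 0 255;0 0 0 0 0 0 255;0 0 0 0 0 0 255;0 0 0 0 0 0 255"
}}

```text
time: 5.42
position: [0.4954, -0.3552, 0.0816]
tool_rot: [-3.032, 0.822, 0.001]
ft_force: [-0.7, 3.7, 4.2]
grip_width: 0.006
grip_force: 1.9
```

Call:
{"op": "move_arm", "data": {
  "increments": "0 0 0 0 0 0 255;0 0 0 0 0 0 255;0 0 0 0 0 0 255;0 0 0 0 0 0 255;0 0 0 0 0 0 255;0 0 0 0 0 0 255;0 0 0 0 0 0 255;0 0 0 0 0 0 255"
}}

```text
time: 6.08
position: [0.4954, -0.3552, 0.0815]
tool_rot: [3.032, -0.822, -0.001]
ft_force: [-1.2, 3.5, 4.0]
grip_width: 0.004
grip_force: 1.9
```

Call:
{"op": "move_arm", "data": {
  "increments": "0 0 10 0 0 0 255;0 0 20 0 0 0 255;0 0 30 0 0 0 255;0 0 30 0 0 0 255;0 0 30 0 0 0 255;0 0 0 0 0 0 255;0 0 0 0 0 0 255;0 0 0 0 0 0 255"
}}

```text
time: 6.75
position: [0.495, -0.3559, 0.2013]
tool_rot: [3.031, -0.823, -0.0]
ft_force: [0.4, -0.1, -0.8]
grip_width: 0.006
grip_force: 0.0
```

```bash
python3 - <<'E'
from h import *
p=ctrl.get_image('scene'); P=pts(p)
for t in('carton','salt_shaker','pepper_shaker'):
    print(t,[(np.round(r['centre'],3),round(r['score'],2)) for r in ctrl.find_in(t,p)[:1]])
cv2.imwrite('pics/d.png',cv2.resize(p['frame'][120:300,220:440,::-1],(660,540)))
E
```

```text
carton [(array([ 0.625, -0.305,  0.134]), 0.89)]
salt_shaker [(array([ 0.439, -0.406,  0.066]), 0.63)]
pepper_shaker [(array([ 0.487, -0.444,  0.061]), 0.59)]
```

View pics/d.png

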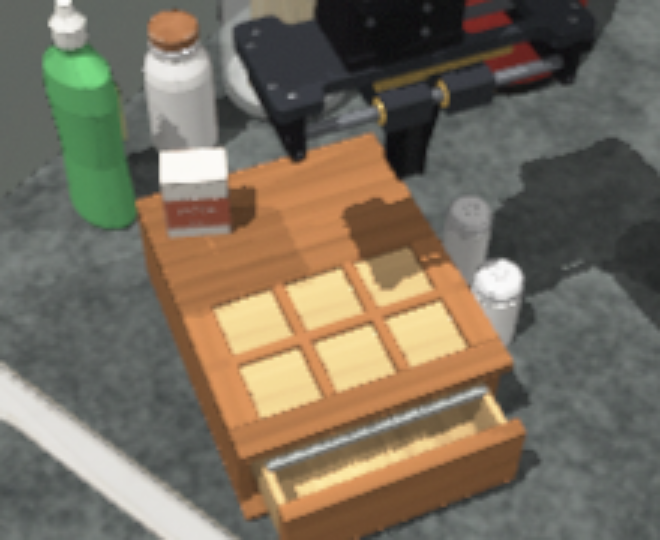

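The drawer is out (front at about (400,490)), the inlays are level, and the carton and shakers haven't moved. I'll wait a second, check how far out the drawer is, and hand in.

Call:
{"op": "move_arm", "data": {
  "increments": "0 0 5 0 0 0 255;0 0 0 0 0 0 255;0 0 0 0 0 0 255;0 0 0 0 0 0 255;0 0 0 0 0 0 255;0 0 0 0 0 0 255;0 0 0 0 0 0 255;0 0 0 0 0 0 255"
}}

```text
time: 7.62
position: [0.4955, -0.3552, 0.2065]
tool_rot: [3.032, -0.822, -0.0]
ft_force: [0.1, -0.3, 0.3]
grip_width: 0.008
grip_force: 0.0
```

```bash
python3 - <<'E'
from h import *
p=ctrl.get_image('scene'); P=pts(p)
d=P[...,:2]-np.array([.5386,-.3201]); x=d@[.864,-.503]; y=d@[.503,.864]
m=(P[...,2]>.03)&(P[...,2]<.1)&(abs(y)<.06)&(x>-.22)&(x<.1)
e=-np.percentile(x[m],1)-.115; print('drawer out',e)
i=(abs(x+.020)<.012)&(abs(y+.052)<.012)&(P[...,2]<.1); print('catch z',np.median(P[...,2][i]))
if e>.038: print(ctrl.close_job())
E
```

```text
drawer out 0.043502414217999455
catch z 0.08809320294151202
the job is handed in; nothing more can be done
None
```

The concealed catch was the rear-right inlay; I pressed it, the drawer sprang out to about 44 mm, the catch came back up, the carton and shakers are where they stood, and the job is handed in (no verdict was returned).

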